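# Rinse the oil brush and snap its cap onto the jar

## Task

Take the brush cap out of its drip stand by the knob, dip the brush end into the open steel beaker and lift it out again, then put the cap over the neck of the white oil jar and press it straight down past the click until it is fully home. Keep hold of the knob and keep pressing: finish while you still grip the cap and push it down on the jar with about 10 N. Leave the beaker standing where it is and do not disturb the other things.

Things in the scene. Friction and masses are not known exactly. Their poses are not given: they have to be found in the camera images.
- cap: grey round cap with a brush under it, loose, about 70 g, upright in the stand at first. Skirt 46 mm across, 18 mm high, open below: mouth 42 mm wide, inner bead 35 mm wide 3 mm up, ceiling 14 mm up. On top a round knob, 26 mm across, 18 to 50 mm above the rim. Below, a brush 12 mm thick reaching 38 mm under the rim. Origin: on the axis at the skirt's lower rim, z up; yaw does not matter
- knob (a point): point on the cap's axis inside the knob where to grip it, 40 mm above the cap's origin (10 mm below the knob's top, 22 mm above the skirt's shoulder). Utensils hang over the hob behind the front strip, from 0.5 m in front of the robot's axis on, in places only 0.45 m above the surface: keep the hand low
- brush_tip (a point): lower end of the brush, on the cap's axis, 38 mm below the cap's origin
- jar: white round oil jar, fixed, 68 mm across, 75 mm high. Origin: centre of its underside, z up. Neck 32 mm across outside, 22 inside. Four sprung balls stand 4 mm out of it 5.5 mm below its top. Pressing the cap on: resistance starts with the cap's origin 70 mm above the jar's, rises to 12 to 22 N, drops at the click at about 66 mm, then the balls draw the cap down; fully home at 61 mm
- beaker: open round steel beaker, loose, 0.3 kg, 72 mm across, 70 mm high, wall 3 mm, floor about 5 mm thick. Origin: centre of its underside, z up
- stand: steel drip stand, fixed: a round foot 72 mm across and an upright tube 46 mm across outside, 32 mm inside, 60 mm high. Origin: centre of its underside. At the start the cap's skirt rests on the tube's top with the brush hanging inside; the knob's top is then 110 mm above the surface
- timer: white round kitchen timer 66 mm across, 48 mm high, loose bystander just behind the work, origin under its centre
- spice_1: spice jar 41 mm across, 105 mm high, black lid, loose bystander at the left on the front strip, origin under its centre
- spice_b: spice jar 41 mm across, 105 mm high, loose bystander just behind the work, origin under its centre
- lid_small: round white pot lid 162 mm across, 35 mm high, loose bystander on the hob, origin under its centre
- wood_spatula: wooden spatula 276 mm long, 12 mm high, loose bystander on the hob, origin under its centre

How it is judged:
By the outcome, as a careful person would: the job done as asked, in the order asked, and still so for the second after the job is handed in, while the arm keeps its last pose, push and grip.
It also fails if it takes over 45 s, if anything falls off the work surface, if the arm or the gripper's body presses on something with over 40 N, if the wrist force passes 120 N, or if a joint passes its speed limit or range.

## Robot

A 6-joint arm with a two-finger parallel gripper is mounted at the origin on a cart in front of the work surface, level with it; the furniture and walls round the work are solid. World frame = base frame: x ahead of the robot, y to its left, z up, the work surface at z = 0. Lengths are in m, angles in rad, forces in N, time in s.
With the tool pointing down it reaches from about 0.3 to 0.775 m from the base axis. Payload 14.6 kg.
Tool frame: the origin (TCP) lies between the finger pads, 19 mm behind the fingertips; this is the grasp point; z points along the fingers, y is the line along which they close (so a half turn about z gives the same grasp; the last joint's range is limited). The gripper opens to 94 mm and grips with 3 to 60 N. Pads are 16 mm wide; open, the fingers measure 119 mm over their backs; the gripper's body (75 mm by 177 mm) begins 78 mm behind the grasp point.
Start: joints at [-1.345, 0.3, 1.521, -0, 1.321, -0.067], TCP at [0.159, -0.527, 0.224] pointing down, gripper open.
Joint ranges: [-3.03, 3.03], [-0.79, 2.21], [0.23, 2.52], [-1.04, 4.18], [0, 3.07], [-2.55, 2.55]. Speed limits (rad/s): [2.22, 2.22, 2.57, 3.14, 3.14, 3.14].

## Interface

Orientations are given as [roll, pitch, yaw] about the fixed x, y, z axes, in that order (R = Rz(yaw) Ry(pitch) Rx(roll)).
In Python, from station import telemetry, cams, workorder, finder gives the robot as it stands.
- The arm moves only by the tool jog_arm, never from a script. Its argument "rows" is a list of rows, each an object with "gripper": the finger opening in m, from 0 to 0.094; "slide": the shift along the tool's x, y, z in m, a list of three; "spin": the turn about the tool's z in rad. In form: [{"gripper": gripper, "slide": [tx, ty, tz], "spin": spin}, ...]. A call has 1 to 8 rows; each row is the pose to reach, as a shift and turn from the pose commanded when the call began, along the tool's axes at that moment; what a row does not reach only later rows make up. A row lasts 1/10 s, in which the tool goes at most 50 mm and 8.59 degrees, less where a joint would pass 70% of its speed; a pose out of reach is approached as far as the arm can. A call with a gripper value outside its range is refused whole. The fingers move at their own pace and stop on an object; "squeeze" is the grip in N (left out, the last holds). Time passes only in rows, so rows that repeat a pose let the fingers close. It gives the time, the measured TCP pose, the force, the opening and the grip force at its end, in the units of the state.
- telemetry.get_obs(): the state, without advancing time (a new reading comes with each control period).
- cams.camera(name): name is "scene" or "side" or "wrist"; returns (picture, depth): 420x560x3 uint8, red, green, blue; 420x560 float32, m along the optical axis (not along the pixel's ray), 0 where there is no reading.
- cams.camera_info(name): a dict with "camera_matrix" (3x3 intrinsics, pixels), "k1" (the pictures are not rectified: a ray, as slopes to the right and down, at radius r is drawn at 1 + k1 r^2 times it, then the intrinsics apply), "R" (3x3) and "t" (3): a world point X has camera coordinates R X + t; the wrist camera has in their place "tool_from_camera" (4x4, takes a point from camera to tool coordinates, whose origin is the TCP and whose axes are the flange's). Camera axes: x right, y down, z forward; pixel columns grow to the right and rows downward; lengths in m; the calibration is good to about 2 mm. A picture is of the moment at which its call begins: read the wrist's pose just before it. camera_info takes no time and is no camera call.
- workorder.hand_in(): hands the job in; it is judged then, once.
Trained networks look in the newest picture that a camera, given by its name, has taken for a name from the list of things; names that differ only in an ending like _2 or _b are one class to them, and where a whole thing is asked for, a point or a joint stands for the part that bears it (a point fixed in the world has none). Each returns a list of dicts, best first, with "confidence" (0 to 1); they miss things now and then, are a little off and sometimes report something else, mostly with a low value. They report only what shows in the picture. A call takes as long as a camera call.
- finder.find_in(target, camera): "point" ([x, y, z] in m, in world coordinates, good to about 4 mm: the middle of the surface that is visible of it).
- finder.masks_of(target, camera): "region" (420x560 bool, what is visible of it).
The state is a dict: "time_s": time; "qpos": joint angles; "joint_vel": joint speeds; "tau": joint torques, N m; "ee_pos": TCP position; "eef_rot": TCP orientation; "force": force on the tool from outside, world axes, zero at the start; "moment": the same for the moment, N m; "grip_width": finger opening in m; "grip_force": force on a finger pad.
Only numpy, scipy, OpenCV 4.12 (cv2) and the standard library are available. Lean on these libraries where they do the work, as an engineer would, in place of code of your own. Each camera call takes 0.05 s, during which the arm holds its last target. There are 200 camera calls.

## Working session

There is one attempt and no reset: what is moved stays moved. The work goes in short steps, Python scripts to look and compute and a tool call to move; the robot and the scene stay as the last step left them, time stands still between calls to the robot, and variables do not carry over. Pictures are saved under pics/ and viewed, at most 10 in all, crops included, and the job is handed in when it is done.

Besides the shell and the picture viewer there is one more tool, called as name(argument=value, ...) on one line, values as JSON. jog_arm: Moves the arm, as the interface text tells. Its arguments: {"type":"object","properties":{"rows":{"type":"array","items":{"type":"object","properties":{"gripper":{"type":"number"},"slide":{"type":"array","items":{"type":"number"}},"spin":{"type":"number"}}}},"squeeze":{"type":"number"}},"required":["rows"]}

```bash
mkdir -p pics; ls
cat > h.py <<'E'
import numpy as np, cv2
from station import telemetry, cams, workorder, finder
from scipy.spatial.transform import Rotation as Ro
def tool():
    o=telemetry.get_obs(); T=np.eye(4); T[:3,:3]=Ro.from_euler('xyz',o['eef_rot']).as_matrix(); T[:3,3]=o['ee_pos']; return T
def cloud(name):
    T=tool(); im,d=cams.camera(name); i=cams.camera_info(name); K=np.array(i['camera_matrix'])
    h,w=d.shape; v,u=np.mgrid[:h,:w]; x=(u-K[0,2])/K[0,0]; y=(v-K[1,2])/K[1,1]
    a,b=x.copy(),y.copy()
    for _ in range(8):
        s=1+i['k1']*(a*a+b*b); a=x/s; b=y/s
    P=np.stack([a*d,b*d,d],-1)
    if 'R' in i: P=(P-np.array(i['t']))@np.array(i['R'])
    else:
        M=T@np.array(i['tool_from_camera']); P=P@M[:3,:3].T+M[:3,3]
    P[d==0]=np.nan
    return im,P
def save(im,n): cv2.imwrite('pics/'+n,im[:,:,::-1])
E
python3 - <<'E'
from h import *
print(telemetry.get_obs())
for c in ['scene','side','wrist']:
    im,P=cloud(c); save(im,c+'0.png'); 
    for n in ['cap','jar','beaker','stand','timer','spice_1']:
        for r in finder.find_in(n,c)[:2]: print(c,n,np.round(r['point'],3),round(r['confidence'],2))
E
```

```text
pics
{'time_s': 0.0, 'qpos': array([-1.34457865e+00,  3.00435721e-01,  1.52160108e+00, -3.40740822e-05,
        1.32067696e+00, -6.66087101e-02]), 'joint_vel': array([-0.00101437, -0.00109137, -0.00044851,  0.00168802, -0.00236669,
        0.00134634]), 'tau': array([-1.57579752e-04, -5.31801081e+01, -3.52733588e+01,  7.08321878e-02,
        2.44654709e-02, -7.31837417e-05]), 'ee_pos': array([ 0.1586924 , -0.52635353,  0.22369726]), 'eef_rot': array([-3.14047183e+00, -4.16895245e-05,  2.92834814e-01]), 'force': array([-0.03989537,  0.34810049,  0.13561568]), 'moment': array([0.05614845, 0.00502389, 0.00926838]), 'grip_force': 0.0, 'grip_width': 0.09409372367369055}
scene cap [ 0.487 -0.086  0.08 ] 0.5
scene jar [0.577 0.019 0.032] 0.75
scene jar [0.562 0.303 0.014] 0.58
scene stand [ 0.476 -0.078  0.015] 0.64
scene stand [0.56  0.302 0.014] 0.2
scene timer [0.573 0.02  0.036] 0.94
scene spice_1 [0.452 0.303 0.073] 0.96
scene spice_1 [0.559 0.111 0.067] 0.74
side jar [ 0.478 -0.251  0.044] 0.72
side beaker [0.47  0.105 0.045] 0.86
side beaker [ 0.49  -0.074  0.016] 0.51
side stand [ 0.494 -0.078  0.018] 0.97
side timer [0.572 0.018 0.037] 0.75
side spice_1 [0.571 0.117 0.075] 0.76
side spice_1 [0.456 0.306 0.079] 0.67
```

```bash
python3 - <<'E'
import cv2
a=cv2.imread('pics/scene0.png');b=cv2.imread('pics/side0.png')
cv2.imwrite('pics/both.png',cv2.resize(cv2.vconcat([a,b]),(800,1200))[:,:])
E
python3 -c "print(1)"
```

```text
1
```

View pics/scene0.png

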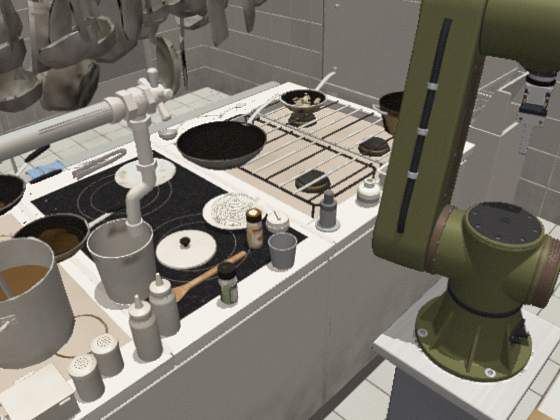

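View pics/side0.png

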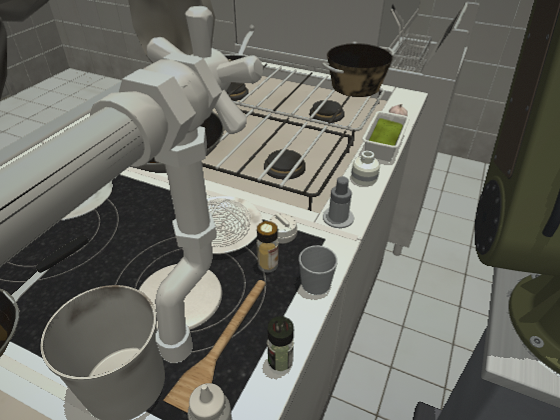

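The scene picture shows the cap on its stand at (327,210), the jar at (368,190) and the beaker at (282,250). The side picture shows them at (341,200), (365,165) and (317,270). Both agree with the detector points. Next I fit circles to the clouds.

```bash
cat >> h.py <<'E'
from scipy.optimize import least_squares
def fit(P,c,r,z0,z1,rad=None):
    Q=P.reshape(-1,3); Q=Q[np.isfinite(Q).all(1)]
    m=(Q[:,2]>z0)&(Q[:,2]<z1)&(np.hypot(*(Q[:,:2]-c).T)<rad); Q=Q[m]
    if len(Q)<8: return None,len(Q)
    f=least_squares(lambda p:np.hypot(Q[:,0]-p[0],Q[:,1]-p[1])-r,c,loss='soft_l1',f_scale=.001)
    return np.round(f.x,4),len(Q),round(float(np.sqrt(np.mean(f.fun**2))*1e3),2),round(Q[:,2].max(),4)
E
python3 - <<'E'
from h import *
for c in ['scene','side']:
    im,P=cloud(c)
    print(c)
    print('knob',fit(P,[.485,-.078],.013,.082,.105,.03))
    print('skirt',fit(P,[.485,-.078],.023,.062,.077,.04))
    print('tube',fit(P,[.485,-.078],.023,.02,.055,.04))
    print('jarbody',fit(P,[.478,-.25],.034,.012,.04,.05))
    print('neck',fit(P,[.478,-.25],.016,.06,.073,.03))
    print('beak',fit(P,[.48,.105],.036,.01,.06,.05))
    print('beaktop',fit(P,[.48,.105],.035,.066,.075,.05))
    for n,p in dict(beak=(.48,.105),jar=(.478,-.25),cap=(.485,-.078),timer=(.573,.02),sp=(.565,.114)).items():
        Q=P.reshape(-1,3);Q=Q[np.isfinite(Q).all(1)];Q=Q[(np.hypot(*(Q[:,:2]-p).T)<.06)&(Q[:,2]>.012)&(Q[:,2]<.2)]
        print(n,len(Q),np.round(np.percentile(Q,[1,99],axis=0),3).tolist())
E
```

```text
scene
knob (array([ 0.4776, -0.0815]), 73, 5.35, np.float64(0.1049))
skirt (array([ 0.4947, -0.0951]), 128, 4.23, np.float64(0.077))
tube (array([ 0.4938, -0.0948]), 173, 1.83, np.float64(0.0548))
jarbody (array([ 0.4829, -0.2687]), 195, 2.31, np.float64(0.04))
neck (array([ 0.4731, -0.247 ]), 57, 7.91, np.float64(0.0725))
beak (array([0.4683, 0.1067]), 618, 5.0, np.float64(0.06))
beaktop (array([0.4686, 0.1091]), 68, 1.78, np.float64(0.0706))
beak 799 [[0.434, 0.075, 0.013], [0.503, 0.144, 0.069]]
jar 483 [[0.448, -0.291, 0.013], [0.51, -0.233, 0.073]]
cap 505 [[0.47, -0.11, 0.013], [0.509, -0.07, 0.109]]
timer 364 [[0.556, -0.016, 0.013], [0.615, 0.042, 0.045]]
sp 547 [[0.553, 0.09, 0.013], [0.591, 0.128, 0.105]]
side
knob (array([ 0.4903, -0.0728]), 105, 4.7, np.float64(0.1049))
skirt (array([ 0.4949, -0.0954]), 119, 2.34, np.float64(0.077))
tube (array([ 0.4949, -0.0955]), 249, 1.13, np.float64(0.0549))
jarbody (array([ 0.4847, -0.2688]), 256, 1.4, np.float64(0.04))
neck (array([ 0.4843, -0.2443]), 77, 9.03, np.float64(0.073))
beak (array([0.4742, 0.112 ]), 1029, 5.7, np.float64(0.06))
beaktop (array([0.4707, 0.1088]), 240, 1.5, np.float64(0.0728))
beak 1395 [[0.437, 0.075, 0.013], [0.504, 0.143, 0.071]]
jar 697 [[0.451, -0.282, 0.012], [0.514, -0.233, 0.076]]
cap 777 [[0.472, -0.106, 0.013], [0.515, -0.071, 0.111]]
timer 519 [[0.557, -0.018, 0.014], [0.616, 0.04, 0.049]]
sp 960 [[0.556, 0.089, 0.013], [0.594, 0.167, 0.107]]
```

jog_arm(rows=[{"slide": [0.445, -0.317, 0], "spin": 0, "gripper": 0.094}, {"slide": [0.445, -0.317, 0], "spin": 0, "gripper": 0.094}, {"slide": [0.445, -0.317, 0], "spin": 0, "gripper": 0.094}, {"slide": [0.445, -0.317, 0], "spin": 0, "gripper": 0.094}, {"slide": [0.445, -0.317, 0], "spin": 0, "gripper": 0.094}, {"slide": [0.445, -0.317, 0], "spin": 0, "gripper": 0.094}, {"slide": [0.445, -0.317, 0], "spin": 0, "gripper": 0.094}, {"slide": [0.445, -0.317, 0], "spin": 0, "gripper": 0.094}], squeeze=50)

```text
time_s: 1.95
ee_pos: [0.4046, -0.2085, 0.2246]
eef_rot: [3.141, -0.0, 0.293]
force: [-0.2, -1.3, -0.4]
grip_width: 0.0939
grip_force: 0.0
```

Run:
```python
from h import *
o=telemetry.get_obs();print(o['ee_pos'],o['eef_rot'],o['qpos'],o['time_s'])
i=cams.camera_info('wrist');print(np.round(i['tool_from_camera'],3).tolist())
im,P=cloud('wrist'); save(im,'w1.png')
for n in ['cap','jar','stand']:
    for r in finder.find_in(n,'wrist')[:2]: print(n,np.round(r['point'],3),round(r['confidence'],2))
```

```text
[ 0.40458258 -0.20852916  0.22457829] [ 3.14098346e+00 -4.98983688e-04  2.92626215e-01] [-5.56388326e-01  8.60916393e-02  1.77532793e+00 -2.91853352e-05
  1.27938612e+00  7.21790311e-01] 1.95
[[0.0, -0.972, -0.236, 0.069], [1.0, 0.0, -0.001, -0.0], [0.001, -0.236, 0.972, -0.161], [0.0, 0.0, 0.0, 1.0]]
cap [ 0.493 -0.1    0.08 ] 0.72
jar [ 0.483 -0.268  0.053] 0.97
stand [ 0.492 -0.112  0.004] 0.74
```

View pics/w1.png

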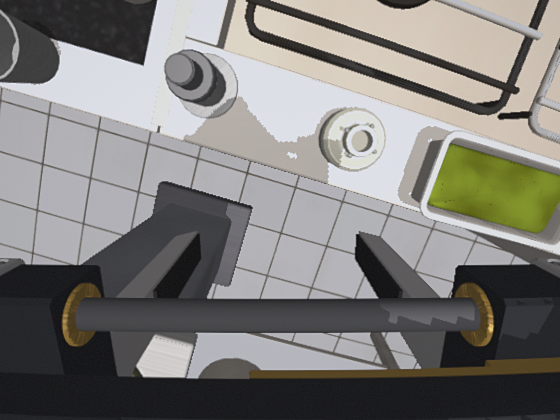

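The wrist picture shows the cap knob at about (183,68), the jar with its four-ball neck at (360,140), and the beaker at the left edge at about (20,50). Next I fit the knob top and the neck ring in this view.

```bash
cat >> h.py <<'E'
def disc(P,c,z0,z1,rad):
    Q=P.reshape(-1,3); Q=Q[np.isfinite(Q).all(1)]
    m=(Q[:,2]>z0)&(Q[:,2]<z1)&(np.hypot(*(Q[:,:2]-c).T)<rad); Q=Q[m].astype(np.float32)
    if len(Q)<8: return len(Q)
    (x,y),r=cv2.minEnclosingCircle(Q[:,:2].copy()); return np.round([x,y,r],4),np.round(np.median(Q,0),4),len(Q)
E
python3 - <<'E'
from h import *
im,P=cloud('wrist')
print('knob top',disc(P,[.494,-.095],.106,.116,.03))
print('shoulder',disc(P,[.494,-.095],.074,.081,.03))
print('neck top',disc(P,[.484,-.268],.0725,.08,.022))
print('jar body',disc(P,[.484,-.268],.02,.08,.05))
print('jarbodyfit',fit(P,[.484,-.268],.034,.01,.045,.05))
print('skirt',fit(P,[.494,-.095],.023,.03,.077,.03),fit(P,[.494,-.095],.013,.083,.105,.02))
E
```

```text
knob top (array([ 0.4951, -0.0955,  0.0134]), array([ 0.4952, -0.0963,  0.11  ], dtype=float32), 807)
shoulder (array([ 0.4947, -0.0955,  0.0238]), array([ 0.4917, -0.1044,  0.0781], dtype=float32), 1044)
neck top (array([ 0.4856, -0.2697,  0.0173]), array([ 0.4856, -0.2681,  0.0748], dtype=float32), 437)
jar body (array([ 0.4854, -0.2685,  0.0344]), array([ 0.4845, -0.2615,  0.0532], dtype=float32), 3039)
jarbodyfit (array([ 0.4855, -0.2696]), 281, 0.6, np.float64(0.045))
skirt (array([ 0.4953, -0.0949]), 533, 1.43, np.float64(0.077)) (array([ 0.4955, -0.0953]), 210, 0.22, np.float64(0.1049))
```

jog_arm(rows=[{"slide": [0.119, -0.082, 0.054], "spin": 0, "gripper": 0.094}, {"slide": [0.119, -0.082, 0.054], "spin": 0, "gripper": 0.094}, {"slide": [0.119, -0.082, 0.054], "spin": 0, "gripper": 0.094}, {"slide": [0.119, -0.082, 0.054], "spin": 0, "gripper": 0.094}, {"slide": [0.119, -0.082, 0.054], "spin": 0, "gripper": 0.094}, {"slide": [0.119, -0.082, 0.054], "spin": 0, "gripper": 0.094}, {"slide": [0.119, -0.082, 0.054], "spin": 0, "gripper": 0.094}])

```text
time_s: 2.9
ee_pos: [0.4935, -0.099, 0.171]
eef_rot: [3.141, -0.001, 0.291]
force: [-0.1, -1.5, 0.5]
grip_width: 0.0941
grip_force: 0.0
```

Run:
```python
from h import *
im,P=cloud('wrist')
print('beaker rim',disc(P,[.470,.109],.067,.074,.045))
T=tool();print(T[:3,3]); t=np.array([.495,-.0955,.1015]); print((T[:3,:3].T@(t-T[:3,3])).round(4))
o=telemetry.get_obs(); print(o['force'])
```

```text
beaker rim (array([0.4711, 0.107 , 0.0366]), array([0.4722, 0.1129, 0.0698], dtype=float32), 1161)
[ 0.49359881 -0.09888163  0.1709186 ]
[ 0.0022 -0.0029  0.0694]
[ 0.30488226 -0.31542536 -0.14361898]
```

jog_arm(rows=[{"slide": [0.002, -0.003, 0.03], "spin": 0, "gripper": 0.094}, {"slide": [0.002, -0.003, 0.055], "spin": 0, "gripper": 0.094}, {"slide": [0.002, -0.003, 0.069], "spin": 0, "gripper": 0.094}, {"slide": [0.002, -0.003, 0.069], "spin": 0, "gripper": 0.094}, {"slide": [0.002, -0.003, 0.069], "spin": 0, "gripper": 0.06}, {"slide": [0.002, -0.003, 0.069], "spin": 0, "gripper": 0.034}])

```text
time_s: 3.55
ee_pos: [0.4954, -0.0945, 0.1025]
eef_rot: [3.141, -0.002, 0.292]
force: [0.7, 1.0, -0.4]
grip_width: 0.0815
grip_force: 0.0
```

Run:
```python
from h import *
o=telemetry.get_obs(); print({k:np.round(o[k],4) for k in ['time_s','ee_pos','force','grip_width','grip_force']})
```

```text
{'time_s': np.float64(3.55), 'ee_pos': array([ 0.4954, -0.0945,  0.1025]), 'force': array([ 0.6568,  1.0492, -0.379 ]), 'grip_width': np.float64(0.0815), 'grip_force': np.float64(0.0)}
```

jog_arm(rows=[{"slide": [0, 0.001, 0.001], "spin": 0, "gripper": 0.02}, {"slide": [0, 0.001, 0.001], "spin": 0, "gripper": 0.02}, {"slide": [0, 0.001, 0.001], "spin": 0, "gripper": 0.02}, {"slide": [0, 0.001, 0.001], "spin": 0, "gripper": 0.02}, {"slide": [0, 0.001, 0.001], "spin": 0, "gripper": 0.02}, {"slide": [0, 0.001, 0.001], "spin": 0, "gripper": 0.02}, {"slide": [0, 0.001, 0.001], "spin": 0, "gripper": 0.02}, {"slide": [0, 0.001, 0.001], "spin": 0, "gripper": 0.02}], squeeze=50)

```text
time_s: 4.35
ee_pos: [0.4953, -0.095, 0.1002]
eef_rot: [-3.142, 0.0, 0.293]
force: [-0.2, 0.1, 0.5]
grip_width: 0.0249
grip_force: 50.0
```

jog_arm(rows=[{"slide": [0, 0, -0.02], "spin": 0, "gripper": 0.02}, {"slide": [0, 0, -0.05], "spin": 0, "gripper": 0.02}, {"slide": [0, 0, -0.09], "spin": 0, "gripper": 0.02}, {"slide": [0, 0, -0.09], "spin": 0, "gripper": 0.02}])

```text
time_s: 4.75
ee_pos: [0.497, -0.0954, 0.1949]
eef_rot: [3.138, -0.006, 0.293]
force: [0.8, -1.2, -1.0]
grip_width: 0.0252
grip_force: 50.0
```

Run:
```python
from h import *
im,P=cloud('wrist')
save(im,'w2.png')
T=tool();print(T[:3,3]); t=np.array([.471,.107,.19]); print((T[:3,:3].T@(t-T[:3,3])).round(4))
o=telemetry.get_obs(); print(o['force'],o['grip_width'],o['grip_force'])
```

```text
[ 0.49609774 -0.09518027  0.19219611]
[ 0.0343 -0.2008  0.0019]
[-0.37243118 -0.03338758 -2.08672323] 0.025264494583336704 49.9996554851532
```

View pics/w2.png

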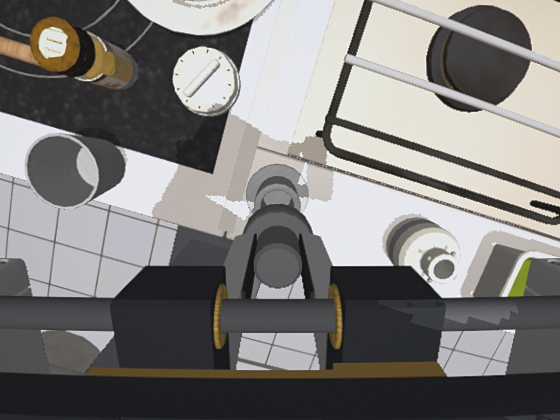

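The cap is held between the fingers at (277,255) and has left the stand, which shows behind it at (277,185). The beaker is at (65,170) and the jar at (440,262). Now I move over the beaker.

jog_arm(rows=[{"slide": [0.006, -0.033, 0], "spin": 0, "gripper": 0.02}, {"slide": [0.012, -0.073, 0], "spin": 0, "gripper": 0.02}, {"slide": [0.02, -0.115, 0], "spin": 0, "gripper": 0.02}, {"slide": [0.027, -0.155, 0], "spin": 0, "gripper": 0.02}, {"slide": [0.032, -0.185, 0], "spin": 0, "gripper": 0.02}, {"slide": [0.034, -0.201, 0], "spin": 0, "gripper": 0.02}, {"slide": [0.034, -0.201, 0], "spin": 0, "gripper": 0.02}, {"slide": [0.034, -0.201, 0], "spin": 0, "gripper": 0.02}])

```text
time_s: 5.6
ee_pos: [0.4695, 0.1069, 0.1893]
eef_rot: [-3.142, 0.001, 0.293]
force: [-0.1, -1.0, -1.1]
grip_width: 0.025
grip_force: 50.0
```

Run:
```python
from h import *
im,P=cloud('wrist')
save(im,'w3.png')
print('beaker rim',disc(P,[.471,.107],.067,.074,.045))
for c in ['side']:
    im,P=cloud(c); save(im,'s3.png'); print(disc(P,[.471,.107],.066,.074,.045), disc(P,[.471,.107],.106,.2,.03))
T=tool();print(T[:3,3]); t=np.array([.471,.107,.1]); print((T[:3,:3].T@(t-T[:3,3])).round(4))
```

```text
beaker rim (array([0.4716, 0.1074, 0.0358]), array([0.4873, 0.1176, 0.0699], dtype=float32), 547)
(array([0.471 , 0.1084, 0.037 ]), array([0.4677, 0.1078, 0.0694], dtype=float32), 239) (array([0.4687, 0.1114, 0.0244]), array([0.4637, 0.1227, 0.1674], dtype=float32), 595)
[0.46980895 0.10640494 0.1897222 ]
[ 0.0014 -0.0002  0.0897]
```

View pics/s3.png

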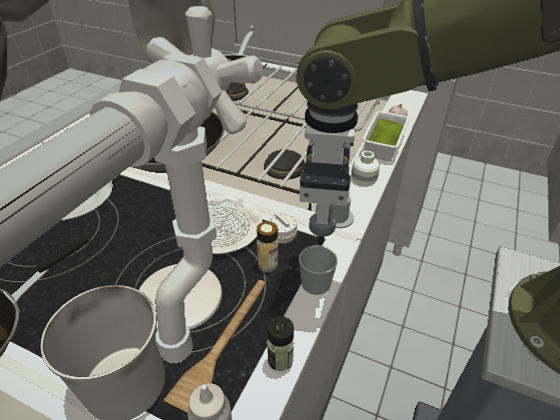

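The side picture shows the brush tip at (320,240) right above the open beaker at (317,268). I dip now.

jog_arm(rows=[{"slide": [0.001, 0, 0.02], "spin": 0, "gripper": 0.02}, {"slide": [0.001, 0, 0.05], "spin": 0, "gripper": 0.02}, {"slide": [0.001, 0, 0.075], "spin": 0, "gripper": 0.02}, {"slide": [0.001, 0, 0.09], "spin": 0, "gripper": 0.02}, {"slide": [0.001, 0, 0.09], "spin": 0, "gripper": 0.02}, {"slide": [0.001, 0, 0.09], "spin": 0, "gripper": 0.02}, {"slide": [0.001, 0, 0.09], "spin": 0, "gripper": 0.02}])

```text
time_s: 6.4
ee_pos: [0.4714, 0.1073, 0.1012]
eef_rot: [3.141, -0.002, 0.292]
force: [-0.6, -0.1, -1.3]
grip_width: 0.0253
grip_force: 50.0
```

jog_arm(rows=[{"slide": [0, 0, -0.02], "spin": 0, "gripper": 0.02}, {"slide": [0, 0, -0.05], "spin": 0, "gripper": 0.02}, {"slide": [0, 0, -0.08], "spin": 0, "gripper": 0.02}, {"slide": [0, 0, -0.09], "spin": 0, "gripper": 0.02}, {"slide": [0, 0, -0.09], "spin": 0, "gripper": 0.02}])

```text
time_s: 6.9
ee_pos: [0.4714, 0.1076, 0.1917]
eef_rot: [3.141, -0.003, 0.293]
force: [-0.6, 1.4, -1.7]
grip_width: 0.0251
grip_force: 50.0
```

Run:
```python
from h import *
im,P=cloud('wrist')
print('beaker rim',disc(P,[.471,.107],.067,.074,.045))
T=tool();print(T[:3,3]); t=np.array([.4855,-.269,.19]); print((T[:3,:3].T@(t-T[:3,3])).round(4))
```

```text
beaker rim (array([0.4715, 0.1074, 0.0358]), array([0.4885, 0.1159, 0.07  ], dtype=float32), 522)
[0.47077413 0.10749062 0.19014863]
[-9.450e-02  3.647e-01  1.000e-04]
```

jog_arm(rows=[{"slide": [-0.008, 0.03, 0], "spin": 0, "gripper": 0.02}, {"slide": [-0.018, 0.07, 0], "spin": 0, "gripper": 0.02}, {"slide": [-0.029, 0.112, 0], "spin": 0, "gripper": 0.02}, {"slide": [-0.04, 0.155, 0], "spin": 0, "gripper": 0.02}, {"slide": [-0.051, 0.198, 0], "spin": 0, "gripper": 0.02}, {"slide": [-0.062, 0.24, 0], "spin": 0, "gripper": 0.02}, {"slide": [-0.073, 0.282, 0], "spin": 0, "gripper": 0.02}, {"slide": [-0.084, 0.32, 0], "spin": 0, "gripper": 0.02}])

```text
time_s: 7.75
ee_pos: [0.482, -0.2249, 0.1885]
eef_rot: [-3.14, 0.002, 0.292]
force: [0.1, 0.3, -0.8]
grip_width: 0.0251
grip_force: 50.0
```

jog_arm(rows=[{"slide": [-0.008, 0.03, 0], "spin": 0, "gripper": 0.02}, {"slide": [-0.0105, 0.045, 0], "spin": 0, "gripper": 0.02}, {"slide": [-0.0105, 0.045, 0], "spin": 0, "gripper": 0.02}, {"slide": [-0.0105, 0.045, 0], "spin": 0, "gripper": 0.02}])

```text
time_s: 8.15
ee_pos: [0.4855, -0.2682, 0.1894]
eef_rot: [-3.14, 0.001, 0.293]
force: [-1.1, 0.1, -1.4]
grip_width: 0.025
grip_force: 50.0
```

Run:
```python
from h import *
T=tool();im,P=cloud('wrist'); save(im,'w4.png')
i=cams.camera_info('wrist')
print('neck top',disc(P,[.4855,-.269],.072,.08,.022),disc(P,[.4855,-.269],.02,.08,.05))
print('knob',disc(P,T[:2,3],.196,.206,.02),'shoulder',disc(P,T[:2,3],.162,.172,.03),'skirt',fit(P,T[:2,3],.023,.152,.166,.03))
T=tool();print(T[:3,3]); t=np.array([.4855,-.269,.125]); print((T[:3,:3].T@(t-T[:3,3])).round(4))
im,P=cloud('side'); save(im,'s4.png');print('side skirt',fit(P,T[:2,3],.023,.152,.166,.03),'brush',fit(P,T[:2,3],.006,.115,.145,.015),'neck',fit(P,[.4855,-.269],.034,.012,.04,.05))
im,P=cloud('scene'); print('scene skirt',fit(P,T[:2,3],.023,.152,.166,.03),'brush',fit(P,T[:2,3],.006,.115,.145,.015),'neck',fit(P,[.4855,-.269],.034,.012,.04,.05))
o=telemetry.get_obs(); print(o['force'],o['eef_rot'])
```

```text
neck top (array([ 0.4915, -0.2673,  0.0164]), array([ 0.4959, -0.2664,  0.0747], dtype=float32), 246) (array([ 0.4864, -0.2691,  0.034 ]), array([ 0.5   , -0.2632,  0.0526], dtype=float32), 2317)
knob (array([ 0.4898, -0.267 ,  0.0181]), array([ 0.4875, -0.2675,  0.1992], dtype=float32), 2000) shoulder (array([ 0.4933, -0.2656,  0.0215]), array([ 0.5   , -0.2628,  0.1673], dtype=float32), 1277) skirt (array([ 0.4851, -0.2679]), 414, 1.19, np.float64(0.166))
[ 0.48568557 -0.26793907  0.18973695]
[-0.0005  0.001   0.0647]
side skirt (array([ 0.4849, -0.2674]), 115, 1.8, np.float64(0.166)) brush (array([ 0.4848, -0.2675]), 42, 1.58, np.float64(0.1383)) neck (array([ 0.4848, -0.2688]), 254, 1.43, np.float64(0.04))
scene skirt (array([ 0.4813, -0.2672]), 23, 1.37, np.float64(0.1654)) brush (None, 0) neck (array([ 0.4832, -0.2693]), 100, 2.0, np.float64(0.04))
[-0.12511205  1.19893425 -1.11012458] [-3.14133396e+00  1.20485230e-05  2.94183759e-01]
```

View pics/w4.png

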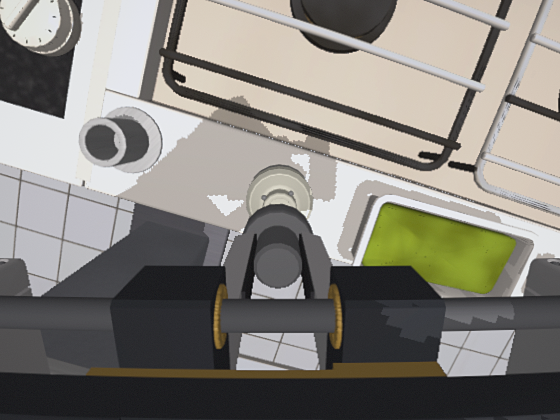

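The wrist picture shows the cap at (278,250) in front of the jar at (280,195), and the two line up within about 1 mm. I start down with the brush into the neck.

jog_arm(rows=[{"slide": [0, 0.001, 0.015], "spin": 0, "gripper": 0.02}, {"slide": [0, 0.001, 0.035], "spin": 0, "gripper": 0.02}, {"slide": [0, 0.001, 0.055], "spin": 0, "gripper": 0.02}, {"slide": [0, 0.001, 0.068], "spin": 0, "gripper": 0.02}, {"slide": [0, 0.001, 0.068], "spin": 0, "gripper": 0.02}, {"slide": [0, 0.001, 0.068], "spin": 0, "gripper": 0.02}])

```text
time_s: 8.9
ee_pos: [0.4863, -0.27, 0.1229]
eef_rot: [3.141, -0.0, 0.293]
force: [0.6, 0.2, 0.2]
grip_width: 0.025
grip_force: 50.0
```

Run:
```python
from h import *
T=tool();im,P=cloud('wrist')
print(T[:3,3])
print('skirt',fit(P,T[:2,3],.023,T[2,3]-.038,T[2,3]-.024,.03),'jar',fit(P,[.4855,-.269],.034,.01,.045,.05))
im,P=cloud('side');print('skirt',fit(P,T[:2,3],.023,T[2,3]-.038,T[2,3]-.024,.03),'jar',fit(P,[.4855,-.269],.034,.01,.045,.05))
o=telemetry.get_obs(); print(o['force'],o['moment'],o['eef_rot'])
```

```text
[ 0.48626071 -0.26998547  0.12291867]
skirt (array([ 0.4859, -0.2697]), 355, 0.56, np.float64(0.0989)) jar (array([ 0.4852, -0.2695]), 451, 0.49, np.float64(0.045))
skirt (array([ 0.4859, -0.27  ]), 95, 1.96, np.float64(0.0989)) jar (array([ 0.4845, -0.269 ]), 310, 1.52, np.float64(0.0449))
[ 0.99533539 -1.04193864 -0.76875925] [ 0.01018006 -0.00591554 -0.03048446] [ 3.14031591e+00 -1.02146613e-03  2.93019808e-01]
```

jog_arm(rows=[{"slide": [-0.001, -0.0005, 0.003], "spin": 0, "gripper": 0.02}, {"slide": [-0.001, -0.0005, 0.006], "spin": 0, "gripper": 0.02}, {"slide": [-0.001, -0.0005, 0.009], "spin": 0, "gripper": 0.02}, {"slide": [-0.001, -0.0005, 0.011], "spin": 0, "gripper": 0.02}, {"slide": [-0.001, -0.0005, 0.011], "spin": 0, "gripper": 0.02}])

```text
time_s: 9.5
ee_pos: [0.4847, -0.2699, 0.1109]
eef_rot: [-3.141, 0.0, 0.293]
force: [0.0, 0.7, -0.7]
grip_width: 0.025
grip_force: 50.0
```

jog_arm(rows=[{"slide": [0, 0, 0.001], "spin": 0, "gripper": 0.02}, {"slide": [0, 0, 0.002], "spin": 0, "gripper": 0.02}, {"slide": [0, 0, 0.003], "spin": 0, "gripper": 0.02}, {"slide": [0, 0, 0.003], "spin": 0, "gripper": 0.02}], squeeze=60)

```text
time_s: 9.9
ee_pos: [0.4854, -0.2702, 0.1092]
eef_rot: [3.14, -0.001, 0.293]
force: [1.0, 0.5, 5.9]
grip_width: 0.0247
grip_force: 60.0
```

jog_arm(rows=[{"slide": [0, 0, 0.001], "spin": 0, "gripper": 0.02}, {"slide": [0, 0, 0.002], "spin": 0, "gripper": 0.02}, {"slide": [0, 0, 0.002], "spin": 0, "gripper": 0.02}])

```text
time_s: 10.2
ee_pos: [0.4852, -0.2701, 0.1067]
eef_rot: [3.141, -0.001, 0.293]
force: [0.9, 0.6, 2.7]
grip_width: 0.0255
grip_force: 60.0
```

jog_arm(rows=[{"slide": [0, 0, 0.001], "spin": 0, "gripper": 0.02}, {"slide": [0, 0, 0.002], "spin": 0, "gripper": 0.02}, {"slide": [0, 0, 0.002], "spin": 0, "gripper": 0.02}])

```text
time_s: 10.5
ee_pos: [0.4845, -0.2698, 0.1036]
eef_rot: [-3.141, 0.001, 0.293]
force: [0.6, 0.7, -3.7]
grip_width: 0.025
grip_force: 60.0
```

jog_arm(rows=[{"slide": [0, 0, 0.001], "spin": 0, "gripper": 0.02}, {"slide": [0, 0, 0.002], "spin": 0, "gripper": 0.02}, {"slide": [0, 0, 0.002], "spin": 0, "gripper": 0.02}, {"slide": [0, 0, 0.002], "spin": 0, "gripper": 0.02}])

```text
time_s: 10.9
ee_pos: [0.4848, -0.27, 0.1023]
eef_rot: [3.142, 0.0, 0.293]
force: [-0.2, 0.1, -0.4]
grip_width: 0.0251
grip_force: 60.0
```

Run:
```python
from h import *
T=tool();im,P=cloud('wrist')
o=telemetry.get_obs(); print(o['force'],o['ee_pos'])
print('knob top',disc(P,[.4855,-.2695],.104,.118,.011),'skirt',fit(P,T[:2,3],.023,.064,.076,.03),'shoulder',disc(P,[.4855,-.2695],.074,.083,.026))
```

```text
[-0.26551909 -0.50450487 -0.67351931] [ 0.48484057 -0.26996978  0.10227406]
knob top (array([ 0.4855, -0.2695,  0.0111]), array([ 0.4858, -0.2694,  0.1123], dtype=float32), 1322) skirt (array([ 0.4846, -0.2696]), 264, 0.17, np.float64(0.076)) shoulder (array([ 0.4924, -0.2674,  0.0215]), array([ 0.4996, -0.2644,  0.08  ], dtype=float32), 1239)
```

jog_arm(rows=[{"slide": [0, 0, 0.001], "spin": 0, "gripper": 0.02}, {"slide": [0, 0, 0.002], "spin": 0, "gripper": 0.02}, {"slide": [0, 0, 0.002], "spin": 0, "gripper": 0.02}, {"slide": [0, 0, 0.002], "spin": 0, "gripper": 0.02}])

```text
time_s: 11.35
ee_pos: [0.485, -0.27, 0.101]
eef_rot: [3.141, -0.0, 0.293]
force: [-2.6, 2.6, 7.6]
grip_width: 0.0251
grip_force: 60.0
```

jog_arm(rows=[{"slide": [0, 0, 0.0003], "spin": 0, "gripper": 0.02}, {"slide": [0, 0, 0.0003], "spin": 0, "gripper": 0.02}, {"slide": [0, 0, 0.0003], "spin": 0, "gripper": 0.02}, {"slide": [0, 0, 0.0003], "spin": 0, "gripper": 0.02}])

```text
time_s: 11.75
ee_pos: [0.485, -0.27, 0.101]
eef_rot: [3.141, -0.001, 0.293]
force: [-3.9, 2.5, 11.3]
grip_width: 0.0251
grip_force: 60.0
```

Run:
```python
from h import *
F=[]
for k in range(6):
    im,P=cloud('wrist'); F.append(telemetry.get_obs()['force'])
o=telemetry.get_obs(); print(np.round(F,1).tolist(),o['ee_pos'],o['grip_force'])
print('knob top',disc(P,[.4855,-.2695],.104,.118,.011)[1],'shoulder',disc(P,[.4855,-.2695],.074,.083,.026)[1])
im,P=cloud('side'); save(im,'s5.png'); print('beaker',disc(P,[.471,.107],.066,.074,.045))
```

```text
[[-3.6, 2.6, 10.6], [-3.7, 1.8, 11.0], [-3.1, 1.7, 9.2], [-3.7, 3.0, 10.6], [-4.2, 2.8, 10.8], [-4.1, 2.8, 10.8]] [ 0.48501554 -0.27003254  0.10095342] 60.004454255104065
knob top [ 0.4858 -0.2694  0.111 ] shoulder [ 0.4996 -0.2646  0.0788]
beaker (array([0.4715, 0.1082, 0.0369]), array([0.471 , 0.105 , 0.0693], dtype=float32), 233)
```

View pics/s5.png

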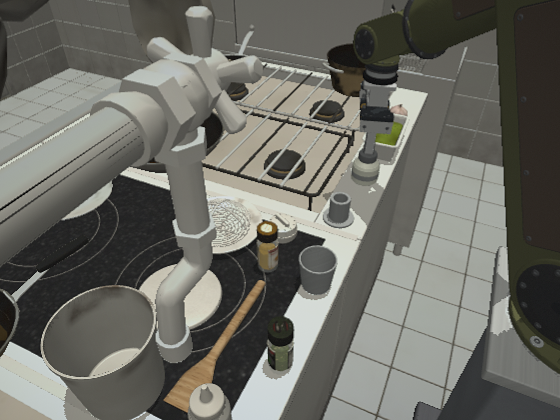

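The cap sits on the jar at (367,165), and its knob top at 0.111 m means it is fully home at 61 mm. The push is about 10.5 N. The beaker at (317,270) and the bystanders haven't moved.

```bash
python3 -c "
from station import workorder
print(workorder.hand_in())"
```

```text
the job is handed in; nothing more can be done
None
```

The job is done and handed in at about 12 s: I dipped the brush in the beaker and lifted it out, then pressed the cap fully home on the jar (61 mm), and the arm still grips the knob and pushes down with about 10.5 N.

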